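Push a backup drive home under its bay's roof and close the hasp

ROBOT

A 7-joint arm with a two-finger parallel gripper is mounted at the origin on the work surface; the furniture and walls round the work are solid. World frame = base frame: x ahead of the robot, y to its left, z up, the work surface at z = 0. Lengths are in m, angles in rad, forces in N, time in s.
With the tool pointing down it reaches from about 0.425 to 0.925 m from the base axis. Payload 6.8 kg.
Tool frame: the origin (TCP) lies midway between the tips of the shut fingers; the grasp point (between the pads) lies 19 mm behind it (grip_point_offset is the z of the grasp point in the tool frame, in m); z points along the fingers, y is the line along which they close (so a half turn about z gives the same grasp; the last joint's range is limited). The gripper opens to 85 mm and grips with 20 to 120 N. Pads are 22 mm wide; open, the fingers measure 114 mm over their backs; the gripper's body (76 mm by 85 mm) begins 54 mm behind the grasp point. The pads swing forward as they close: fully open they stand 13 mm farther back than shut.
Start: joints at [-1.229, 0.477, 0.022, 1.555, -0.011, 1.109, -0.083], TCP at [0.293, 0.608, 0.231] pointing down, gripper open.
Joint ranges: [-2.96, 2.96], [-0.34, 2.1], [-1.41, 1.46], [0.24, 2.44], [-1.37, 4.51], [0.17, 1.92], [-2.96, 2.96]. Speed limits (rad/s): [2.39, 2.39, 3.14, 3.14, 3.14, 3.14, 3.14].

INTERFACE

Orientations are given as a rotation vector (axis times angle).
In Python, from bench import get_obs, grab_frame, calibration, hand_in, grip_point_offset gives the robot as it stands.
- The arm moves only by the shell command python3 -m pendant 'ROWS' [OPENING] [FORCE]. ROWS is a JSON object of lists of equal length, an entry for each row: "translation": the shift along the world's x, y, z in units of 25 mm (1.0 is 25 mm), a list of three; "delta_rot": the turn, a rotation vector about the world's x, y, z in units of 5 degrees (1.0 is 5 degrees), a list of three. In form: {"translation": [[dx, dy, dz], ...], "delta_rot": [[rx, ry, rz], ...]}. A call has 1 to 12 rows; each row is the pose to reach, as a shift and turn from the pose commanded when the call began; what a row does not reach only later rows make up. A row lasts 1/8 s, in which the tool goes at most 62.5 mm and 10.7 degrees, less where a joint would pass 70% of its speed; a pose out of reach is approached as far as the arm can. A call with a gripper value outside its range is refused whole. OPENING is the opening, from 0 (shut) to 1 (fully open), set as the call begins (- or left out, the last holds). The fingers move at their own pace and stop on an object; FORCE is the grip in N (left out, the last holds). Time passes only in rows, so rows that repeat a pose let the fingers close. It gives the time, the measured TCP pose, the force, the opening and the grip force at its end, in the units of the state.
- get_obs(): the state, without advancing time (a new reading comes with each control period).
- grab_frame(name): name is "scene" or "top"; returns (picture, depth): 400x640x3 uint8, red, green, blue; 400x640 float32, m along the optical axis (not along the pixel's ray), 0 where there is no reading.
- calibration(name): a dict with "K" (3x3 intrinsics, pixels), "rvec" (rotation vector, rad) and "tvec" (3), from world to camera coordinates, as OpenCV has them. Camera axes: x right, y down, z forward; pixel columns grow to the right and rows downward; lengths in m; the calibration is good to about 2 mm. A picture is of the moment at which its call begins. calibration takes no time and is no camera call.
- hand_in(): hands the job in; it is judged then, once.
The state is a dict: "clock": time; "joints": joint angles; "qvel": joint speeds; "tau": joint torques, N m; "tcp_pos": TCP position; "orientation": TCP orientation; "contact_force": force on the tool from outside, world axes, zero at the start; "moment": the same for the moment, N m; "grip_width": finger opening in m; "gripper_force": force on a finger pad.
Only numpy, scipy, OpenCV 4.12 (cv2) and the standard library are available. Lean on these libraries where they do the work, as an engineer would, in place of code of your own. Each camera call takes 0.05 s, during which the arm holds its last target. There are 200 camera calls.

TASK

Put the backup drive away: slide it under the roof of the steel bay and push it gently in, without ramming it, until its nose rests against the hidden end stop, then swing the hasp shut across the mouth. Leave the stapler, the mug and the roll of tape where they are.

Things in the scene. Friction and masses are not known exactly. Their poses are not given: they have to be found in the camera images.
- bay: Low grey sheet-steel bay fixed to the desk. Origin: centre of its mouth (front end of the two cheeks) at desk height; x points straight into the bay, z up. Cheeks: inner faces at y = +-51 mm, 4 mm thick, 46 mm high, x = 0 to 185 mm; lips flare outward from x = 0 to y = +-60 mm at x = -18. No floor: the drive slides on the desk. Brackets outside the mouth reach y = +-81 mm.
- bay_mouth (a point): 17 mm above the bay's origin. Behind it the roof covers only x = 50 to 187 mm (underside z = 44, top 49 mm); the first 50 mm is open from above. Under the roof, out of sight, a solid rubber end stop is set somewhere between x = 140 and 165 mm, differently each time: find it by feel; it does not yield.
- drive: Backup drive in a dark metal case, 130 x 96 x 34 mm, 0.25 to 0.47 kg: too broad to grasp (sliding friction 1 to 6 N). Origin: centre of its underside; x along its length towards the nose. Starts with its nose 25 to 60 mm short of the mouth, 15 to 30 mm off towards the bay's +y side, turned up to 0.2 rad. When home its tail lies 10 to 35 mm inside the mouth, where it is open from above.
- hasp (a joint): Steel hasp's hinge, rad: 0 = closed across the mouth, slot over the staple on the +y side (rigid stop); starts at 1.5 to 1.78, swung out; opens to 2.3. Vertical axis at x = -22, y = -66.5 mm in the bay's frame. Stays where left (0.05 N m friction). At value q the strap points along (-sin q, cos q) in the bay's x, y; its outer face, to be pushed, looks along (-cos q, -sin q).
- drive_nose (a point): Centre of the drive's leading (nose) face, 17 mm above its underside.
- drive_tail (a point): Centre of the drive's tail face, the face to push on, black panel, 17 mm above its underside.
- hasp_tip (a point): Far end of the hasp strap, 153 mm from its hinge axis, at strap mid height z = 27 mm; strap 3 mm thick, 24 mm high (z = 15 to 39 mm), with a tab standing 12 mm out from the outer face at this end.
- stapler: Black stapler 146 x 36 x 46 mm, bystander. Origin: centre of its underside.
- coffee_mug: White mug 82 mm across, 94 mm high, bystander. Origin: centre of its underside.
- tape_roll: Tan roll of tape 94 mm across, 48 mm high, lying flat, bystander. Origin: centre of its underside.

How it is judged:
On the way, in this order (a step that is already met when the one before it is completed fails the run):
1. the drive's nose rests against the end stop under the roof (within 4 mm) (horizontal distance between drive_nose and bay_stop_c0 below 0.008 m), for 0.2 s.
2. the hasp is closed across the mouth (value of joint hasp below 0.1 rad), for 0.2 s.
At the end, for the whole second after the job is handed in: The drive lies flat and at rest under the roof with its nose within 4 mm of the end stop, and the hasp is closed to within 0.1 rad (horizontal distance between drive_nose and bay_stop_c0 below 0.008 m and value of joint hasp below 0.1 rad and linear speed of drive below 0.01 m/s and height (world z) of drive below 0.004 m); the robot touches nothing.
It fails at once if the drive is rammed: the fingers press on it with over 70 N (contact force between the fingers and drive above 70 N).
It fails at once if stapler, mug or tape roll moved by more than 25 mm (distance of any of stapler, coffee_mug, tape_roll from where it was at the start of the episode above 0.025 m).
It also fails if it takes over 58 s, if anything falls off the work surface, if the arm or the gripper's body presses on something with over 40 N, if the wrist force passes 120 N, or if a joint passes its speed limit or range.

## Working session

There is one attempt and no reset: what is moved stays moved. The work goes in short steps, Python scripts to look and compute and a shell command to move; the robot and the scene stay as the last step left them, time stands still between calls to the robot, and variables do not carry over. Pictures are saved under pics/ and viewed, at most 10 in all, crops included, and the job is handed in when it is done.

```bash
mkdir -p pics; ls; python3 - <<'E'
from bench import *
import cv2,numpy as np
for n in("scene","top"):
    im,d=grab_frame(n); cv2.imwrite(f"pics/{n}0.png",im[:,:,::-1]); np.save(f"pics/{n}0.npy",d)
    c=calibration(n);R=cv2.Rodrigues(np.array(c["rvec"]))[0];print(n,c["K"],-R.T@np.array(c["tvec"]).ravel(),R)
print(get_obs(),grip_point_offset)
E
```

```text
pics
scene [[458.30691751   0.         318.18507171]
 [  0.         458.30691751 189.12911511]
 [  0.           0.           1.        ]] [-0.07194005 -0.73129587  0.78730249] [[ 0.81002899 -0.58629807 -0.01037339]
 [-0.34606704 -0.4636953  -0.81561282]
 [ 0.47338213  0.66425992 -0.57850508]]
top [[439.30550231   0.         316.07368512]
 [  0.         439.30550231 194.81924652]
 [  0.           0.           1.        ]] [0.39641865 0.06494542 1.02017802] [[-0.00225422 -0.99964834 -0.0264219 ]
 [-0.99541538  0.00476957 -0.09552731]
 [ 0.09561974  0.02608542 -0.99507609]]
{'clock': 0.1, 'joints': array([-1.22908407,  0.477731  ,  0.02234516,  1.5563374 , -0.01152089,
        1.10929462, -0.08309346]), 'qvel': array([-9.43481525e-04, -2.61524741e-03,  2.33745868e-03, -1.23312261e-03,
        1.77645910e-04,  3.01554890e-05,  8.03914318e-04]), 'tau': array([ 4.11111701e-03, -5.97756958e+01,  1.61319271e+00, -2.81953830e+01,
        1.27567790e-02,  4.99005691e-03, -1.49694836e-05]), 'tcp_pos': array([0.29326392, 0.60738019, 0.23042029]), 'orientation': array([-7.00539049e-01, -3.06221677e+00,  2.54567549e-03]), 'contact_force': array([0.02869443, 0.33744478, 0.42409901]), 'moment': array([ 0.001484  , -0.03658405, -0.00217287]), 'gripper_force': 0.0, 'grip_width': 0.08559041380598804} -0.0187
```

View pics/top0.png

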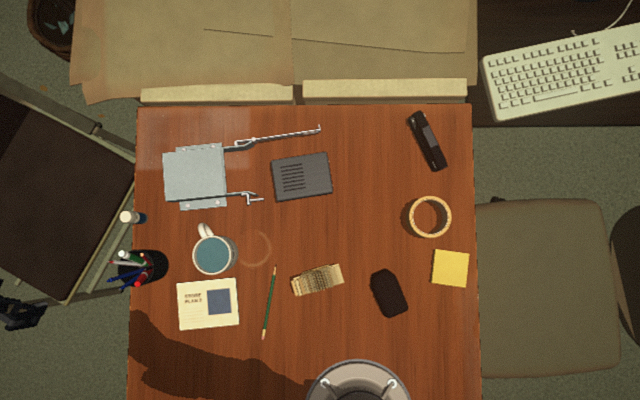

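View pics/scene0.png

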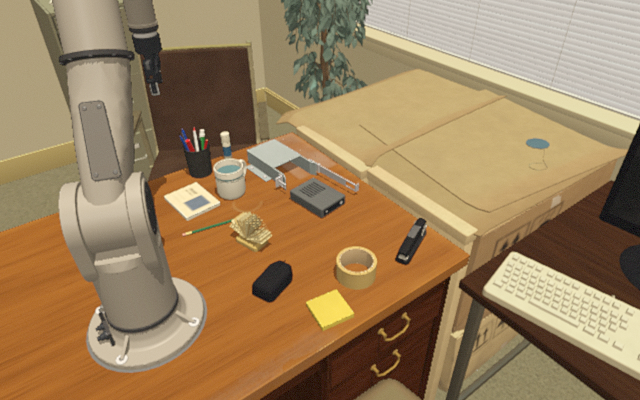

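The top view shows the bay roof at about (195,178), opening to the right. The drive is at (302,176), and the open hasp runs from (240,146) to (320,127). The mug is at (213,253), tape at (430,216) and stapler at (427,141). Next I'll measure these from depth.

```bash
cat > h.py <<'E'
from bench import *
import cv2,numpy as np
def cloud(n,d):
    c=calibration(n);R=cv2.Rodrigues(np.array(c["rvec"]))[0];t=np.array(c["tvec"]).ravel();K=np.array(c["K"])
    v,u=np.mgrid[:400,:640]
    p=np.stack([(u-K[0,2])*d/K[0,0],(v-K[1,2])*d/K[1,1],d],-1)
    return (p-t)@R
def proj(n,P):
    c=calibration(n);return cv2.projectPoints(np.float64(P).reshape(-1,3),np.array(c["rvec"]),np.array(c["tvec"]),np.array(c["K"]),None)[0].reshape(-1,2)
def rect(P,zlo,zhi,box,mask=None):
    x0,x1,y0,y1=box
    m=(P[...,2]>zlo)&(P[...,2]<zhi)&(P[...,0]>x0)&(P[...,0]<x1)&(P[...,1]>y0)&(P[...,1]<y1)
    m=m.astype(np.uint8);n,l,s,c=cv2.connectedComponentsWithStats(m)
    if n<2:return None
    k=1+np.argmax(s[1:,4]);q=P[l==k]
    r=cv2.minAreaRect((q[:,:2]*1000).astype(np.float32))
    return r,cv2.boxPoints(r).round(1).tolist(),np.median(q[:,2]),len(q)
E
python3 - <<'E'
from h import *
for n in("top","scene"):
    P=cloud(n,np.load(f"pics/{n}0.npy"))
    print(n,"desk z",np.median(P[...,2][(abs(P[...,0]-.45)<.05)&(abs(P[...,1])<.2)]))
    print("drive",rect(P,.026,.042,(.4,.75,-.1,.17)))
    print("roof",rect(P,.043,.058,(.4,.75,.2,.6)))
    m=(P[...,2]>.012)&(P[...,2]<.05)&(P[...,0]>.5)&(P[...,0]<.8)&(P[...,1]>.02)&(P[...,1]<.3)
    if n=="top":
        q=proj(n,[[.6,.2,.03]]);print(q)
        for u in range(228,326,6):
            col=P[110:160,u];w=col[(col[:,2]>.012)&(col[:,2]<.06)]
            if len(w):print(u,len(w),w.max(0).round(4),w.mean(0).round(4))
    for name,b,z in(("mug",(.3,.5,.15,.35),(.06,.11)),("stap",(.5,.75,-.35,-.1),(.03,.06)),("tape",(.35,.55,-.3,-.1),(.035,.06))):print(name,rect(P,*z,b))
E
```

```text
top desk z -0.0006821598603534054
drive (((536.730712890625, 117.73548889160156), (96.60091400146484, 119.50462341308594), 8.545310020446777), [[480.1000061035156, 169.60000610351562], [497.79998779296875, 51.5], [593.4000244140625, 65.80000305175781], [575.5999755859375, 184.0]], np.float64(0.03318706218572679), 2053)
roof (((544.732177734375, 333.0397644042969), (113.43482971191406, 206.17333984375), 6.814172744750977), [[476.20001220703125, 428.70001220703125], [500.6000061035156, 224.0], [613.2999877929688, 237.39999389648438], [588.7999877929688, 442.1000061035156]], np.float64(0.04722047014875738), 3001)
[[268.45088069 148.01938599]]
228 5 [0.6019 0.2962 0.0469] [0.5998 0.2923 0.0345]
234 5 [0.6049 0.2819 0.0444] [0.6018 0.2783 0.0355]
240 9 [0.6175 0.2689 0.0467] [0.6085 0.2656 0.0305]
246 10 [0.6197 0.2542 0.0454] [0.6103 0.2513 0.0331]
252 9 [0.6235 0.241  0.0454] [0.616  0.2376 0.0328]
258 3 [0.6216 0.225  0.0387] [0.6206 0.2238 0.033 ]
264 4 [0.6234 0.2127 0.0405] [0.6223 0.2105 0.03  ]
270 4 [0.6263 0.1983 0.0376] [0.6244 0.1966 0.0304]
276 5 [0.6285 0.1843 0.038 ] [0.616
[... 2117 characters left out ...]
9296875], [356.79998779296875, 382.1000061035156]], np.float64(0.07692532378534862), 643)
stap (((730.1575927734375, -187.70449829101562), (39.36758041381836, 175.01869201660156), 0.1316436231136322), [[710.2999877929688, -100.19999694824219], [710.7000122070312, -275.29998779296875], [750.0, -275.20001220703125], [749.5999755859375, -100.19999694824219]], np.float64(0.04079788969766618), 768)
tape (((438.9371643066406, -161.60777282714844), (94.84768676757812, 89.6746826171875), 49.51797866821289), [[374.0, -168.60000610351562], [442.29998779296875, -226.8000030517578], [503.79998779296875, -154.60000610351562], [435.6000061035156, -96.4000015258789]], np.float64(0.045190257528649955), 552)
```

```bash
python3 - <<'E'
import cv2
im=cv2.imread("pics/top0.png")[100:225,150:345];cv2.imwrite("pics/top0c.png",cv2.resize(im,None,fx=4,fy=4,interpolation=2))
E
```

```text
(no output)
```

View pics/top0c.png

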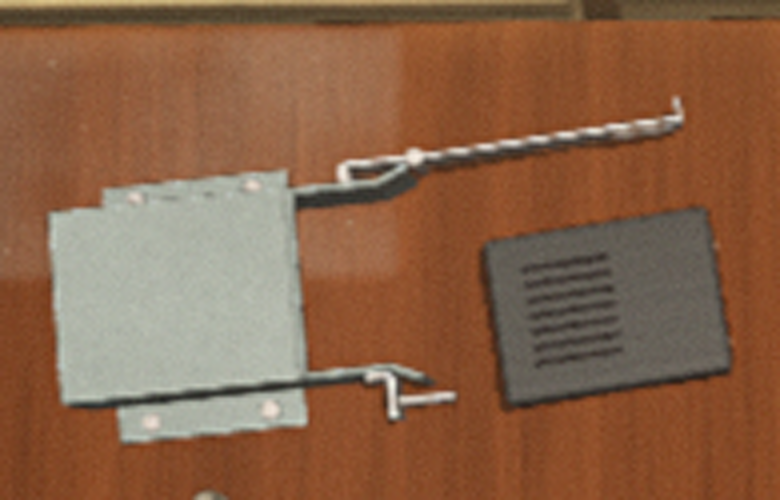

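```bash
cat >> h.py <<'E'
def onplane(n,uv,z):
    c=calibration(n);R=cv2.Rodrigues(np.array(c["rvec"]))[0];t=np.array(c["tvec"]).ravel();K=np.array(c["K"])
    o=-R.T@t;r=np.c_[np.atleast_2d(uv),np.ones(len(np.atleast_2d(uv)))]@np.linalg.inv(K).T@R
    return o+r*((z-o[2])/r[:,2])[:,None]
E
python3 - <<'E'
from h import *
crop=lambda a:(np.array(a,float)+.5)/4-.5+[150,100]
print("roof BL,Bbot,Fbot,Ftop\n",onplane("top",crop([[49,212],[63,405],[305,385],[293,193]]),.049))
print("hinge,tip,tabtip\n",onplane("top",crop([[415,157],[681,124],[677,97]]),.039))
print("drive\n",onplane("top",crop([[485,242],[508,407],[731,369],[706,209]]),.034))
P=cloud("top",np.load("pics/top0.npy"))
# roof only
r=rect(P,.0455,.055,(.4,.75,.28,.6));print(r)
r=rect(P,.028,.042,(.45,.61,0.03,.195));print(r)
E
```

```text
roof BL,Bbot,Fbot,Ftop
 [[0.58736563 0.43935431 0.049     ]
 [0.47773766 0.42797702 0.049     ]
 [0.48833884 0.29192017 0.049     ]
 [0.59721531 0.30063461 0.049     ]]
hinge,tip,tabtip
 [[0.61958685 0.23344554 0.039     ]
 [0.63743444 0.08168105 0.039     ]
 [0.65313137 0.08391244 0.039     ]]
drive
 [[0.57112523 0.19368281 0.034     ]
 [0.47673866 0.17994113 0.034     ]
 [0.4976775  0.05400738 0.034     ]
 [0.58926137 0.06769217 0.034     ]]
(((540.9383544921875, 361.36541748046875), (110.29811096191406, 147.22036743164062), 5.646344184875488), [[478.79998779296875, 429.20001220703125], [493.29998779296875, 282.70001220703125], [603.0999755859375, 293.5], [588.5999755859375, 440.0]], np.float64(0.04759085316015653), 2451)
(((535.7122802734375, 123.08698272705078), (96.12372589111328, 130.42190551757812), 8.851119041442871), [[478.20001220703125, 180.10000610351562], [498.29998779296875, 51.29999923706055], [593.2000122070312, 66.0], [573.2000122070312, 194.89999389648438]], np.float64(0.03316793300486914), 2363)
```

```bash
python3 -m pendant '{"translation":[[2,-6,0],[4,-12,0],[6.3,-19.6,0],[6.3,-19.6,0],[6.3,-19.6,0],[6.3,-19.6,0],[6.3,-19.6,0],[6.3,-19.6,0],[6.3,-19.6,0],[6.3,-19.6,0],[6.3,-19.6,0],[6.3,-19.6,0]],"delta_rot":[[0,0,2],[0,0,4],[0,0,6.1],[0,0,6.1],[0,0,6.1],[0,0,6.1],[0,0,6.1],[0,0,6.1],[0,0,6.1],[0,0,6.1],[0,0,6.1],[0,0,6.1]]}' 0.6
```

```text
clock: 1.6
tcp_pos: [0.4506, 0.1196, 0.2312]
orientation: [0.134, -3.138, -0.0]
contact_force: [-0.2, 0.4, 0.2]
grip_width: 0.0512
gripper_force: 0.0
```

```bash
python3 -m pendant '{"translation":[[-0.2,0,-2],[-0.3,0,-4],[-0.3,0,-6],[-0.3,0,-8],[-0.3,0,-8.6],[-0.3,0,-9],[-0.3,0,-9],[-0.3,0,-9]],"delta_rot":[[0,0,0],[0,0,0],[0,0,0],[0,0,0],[0,0,0],[0,0,0],[0,0,0],[0,0,0]]}' 0.6; python3 - <<'E'
from h import *
im,d=grab_frame("top");P=cloud("top",d)
cv2.imwrite("pics/t1.png",cv2.resize(im[100:250,150:345,::-1],None,fx=4,fy=4,interpolation=2))
print(rect(P,.028,.042,(.45,.61,0.03,.195)))
E
```

```text
clock: 2.6
tcp_pos: [0.4445, 0.1183, 0.0076]
orientation: [-0.129, 3.137, 0.001]
contact_force: [0.3, -0.9, 0.3]
grip_width: 0.0515
gripper_force: 0.0
(((535.7952270507812, 123.39990234375), (96.09431457519531, 129.89825439453125), 8.841720581054688), [[478.29998779296875, 180.1999969482422], [498.29998779296875, 51.79999923706055], [593.2999877929688, 66.5999984741211], [573.2999877929688, 195.0]], np.float64(0.0331240848963107), 1421)
```

View pics/t1.png

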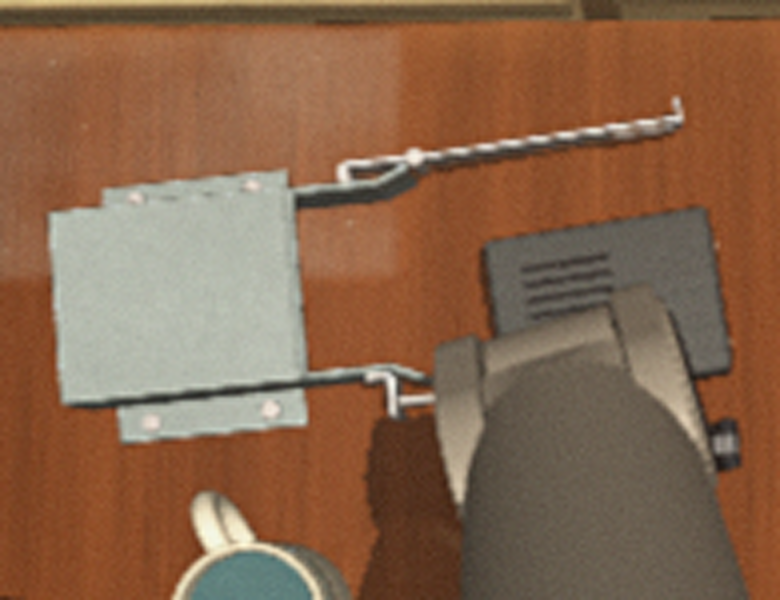

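```bash
python3 -m pendant '{"translation":[[0.3,0.02,0],[0.6,0.05,0],[0.8,0.07,0],[1.0,0.08,0],[1.2,0.1,0],[1.4,0.12,0],[1.6,0.14,0],[1.7,0.15,0],[1.8,0.15,0],[1.9,0.16,0],[2.0,0.17,0],[2.0,0.17,0]],"delta_rot":[[0,0,0],[0,0,0],[0,0,0],[0,0,0],[0,0,0],[0,0,0],[0,0,0],[0,0,0],[0,0,0],[0,0,0],[0,0,0],[0,0,0]]}' ; python3 - <<'E'
from h import *
for n in("top","scene"):
    im,d=grab_frame(n);P=cloud(n,d)
    print(rect(P,.028,.042,(.45,.612,0.03,.195)))
E
```

```text
clock: 4.15
tcp_pos: [0.494, 0.122, 0.0064]
orientation: [-0.129, 3.138, 0.0]
contact_force: [-1.0, 0.5, 0.2]
grip_width: 0.051
gripper_force: 0.4
(((567.2030639648438, 65.95545959472656), (87.212646484375, 29.106609344482422), 16.00364112854004), [[521.2999877929688, 67.9000015258789], [529.2999877929688, 39.900001525878906], [613.0999755859375, 64.0], [605.0999755859375, 92.0]], np.float64(0.03311365175169697), 352)
(((569.5523071289062, 102.59490203857422), (150.10385131835938, 105.37802124023438), 43.29273223876953), [[478.79998779296875, 89.5], [551.0999755859375, 12.800000190734863], [660.2999877929688, 115.69999694824219], [588.0, 192.39999389648438]], np.float64(0.03279944425232119), 562)
```

```bash
python3 -m pendant '{"translation":[[-1,-0.1,0],[-1,-0.1,2],[-1,-0.1,4],[0,-1,4],[1,-2,4],[2,-3,4],[3,-4.1,4],[3,-4.1,4],[3,-4.1,4],[3,-4.1,4],[3,-4.1,4],[3,-4.1,4]],"delta_rot":[[0,0,0],[0,0,0],[0,0,0],[0,0,-2],[0,0,-4],[0,0,-6],[0,0,-8],[0,0,-10],[0,0,-12],[0,0,-14],[0,0,-16],[0,0,-18]]}' ; python3 - <<'E'
from h import *
print(get_obs()["tcp_pos"])
im,d=grab_frame("top");P=cloud("top",d)
cv2.imwrite("pics/t2.png",cv2.resize(im[100:250,150:345,::-1],None,fx=4,fy=4,interpolation=2))
print(rect(P,.028,.042,(.45,.612,0.03,.195)))
E
```

```text
clock: 5.75
tcp_pos: [0.5692, 0.0197, 0.1067]
orientation: [2.134, 2.304, 0.002]
contact_force: [-0.7, 0.1, -0.4]
grip_width: 0.0511
gripper_force: 0.0
[0.56916362 0.0197344  0.10673398]
(((554.2838134765625, 135.45272827148438), (96.16573333740234, 101.81681060791016), 4.566037178039551), [[502.29998779296875, 182.39999389648438], [510.3999938964844, 80.9000015258789], [606.2999877929688, 88.5], [598.2000122070312, 190.0]], np.float64(0.03323757369720826), 1527)
```

View pics/t2.png

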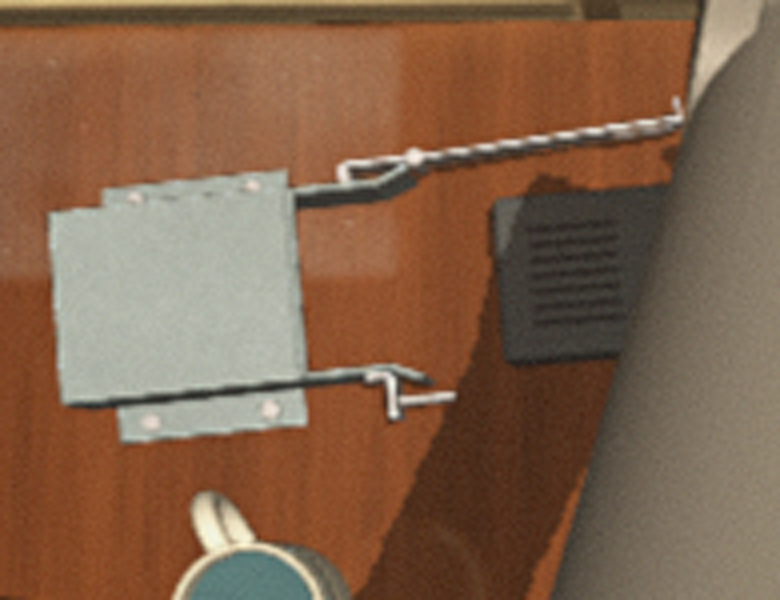

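```bash
python3 -m pendant '{"translation":[[0,0,-2],[0,0,-4],[0,0,-4],[-0.05,0.5,-4],[-0.08,0.9,-4],[-0.1,1.1,-4],[-0.12,1.3,-4],[-0.14,1.6,-4],[-0.16,1.9,-4],[-0.19,2.2,-4],[-0.21,2.5,-4],[-0.24,2.8,-4]],"delta_rot":[[0,0,0],[0,0,0],[0,0,0],[0,0,0],[0,0,0],[0,0,0],[0,0,0],[0,0,0],[0,0,0],[0,0,0],[0,0,0],[0,0,0]]}' ; python3 -m pendant '{"translation":[[-0.02,0.3,0],[-0.05,0.6,0],[-0.07,0.8,0],[-0.08,0.9,0],[-0.08,0.9,0]],"delta_rot":[[0,0,0],[0,0,0],[0,0,0],[0,0,0],[0,0,0]]}'; python3 - <<'E'
from h import *
im,d=grab_frame("top");P=cloud("top",d)
cv2.imwrite("pics/t3.png",cv2.resize(im[100:250,150:345,::-1],None,fx=4,fy=4,interpolation=2))
print(rect(P,.028,.042,(.45,.605,0.03,.285)))
E
```

```text
clock: 7.3
tcp_pos: [0.5639, 0.0874, 0.0078]
orientation: [2.128, 2.306, 0.001]
contact_force: [0.3, -6.4, 5.0]
grip_width: 0.0514
gripper_force: 3.1
clock: 7.92
tcp_pos: [0.5647, 0.1076, 0.0081]
orientation: [2.127, 2.299, 0.004]
contact_force: [8.3, -10.9, -0.5]
grip_width: 0.0513
gripper_force: 5.7
(((575.5274047851562, 233.87646484375), (43.514793395996094, 26.061307907104492), 0.9600768089294434), [[553.5999755859375, 246.5], [554.0, 220.5], [597.5, 221.1999969482422], [597.0999755859375, 247.3000030517578]], np.float64(0.03303513218710855), 119)
```

View pics/t3.png

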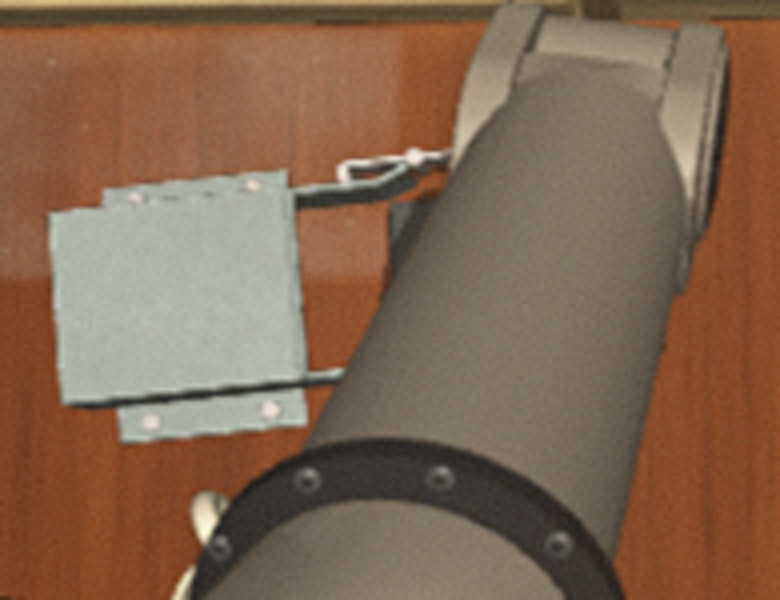

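```bash
python3 -m pendant '{"translation":[[0.1,0,0],[0.12,0.1,0],[0.1,0.3,0],[0.09,0.5,0],[0.08,0.6,0],[0.08,0.6,0]],"delta_rot":[[0,0,0],[0,0,0],[0,0,0],[0,0,0],[0,0,0],[0,0,0]]}'; python3 - <<'E'
from h import *
im,d=grab_frame("scene")
q=proj("scene",[[.55,.2,.03]])[0].astype(int);print(q)
cv2.imwrite("pics/s3.png",cv2.resize(im[q[1]-50:q[1]+50,q[0]-80:q[0]+70,::-1],None,fx=5,fy=5,interpolation=2))
E
```

```text
clock: 8.72
tcp_pos: [0.5646, 0.1257, 0.0076]
orientation: [2.127, 2.306, 0.003]
contact_force: [2.7, -3.4, 1.4]
grip_width: 0.0512
gripper_force: 2.1
[306 179]
```

View pics/s3.png

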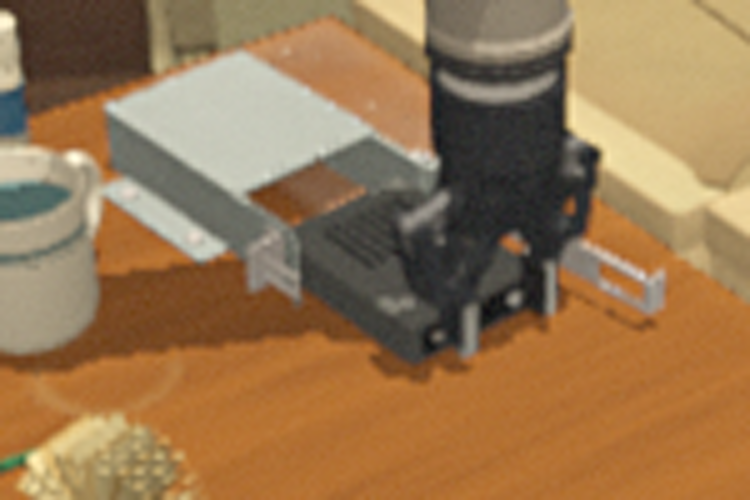

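```bash
python3 -m pendant '{"translation":[[-0.02,0.2,0],[-0.04,0.4,0],[-0.06,0.6,0],[-0.07,0.8,0],[-0.08,1.0,0],[-0.1,1.2,0]],"delta_rot":[[0,0,0],[0,0,0],[0,0,0],[0,0,0],[0,0,0],[0,0,0]]}'
```

```text
clock: 9.52
tcp_pos: [0.5625, 0.1552, 0.0076]
orientation: [2.128, 2.305, 0.004]
contact_force: [5.0, -5.2, 1.0]
grip_width: 0.051
gripper_force: 3.0
```

```bash
python3 -m pendant '{"translation":[[-0.02,0.2,0],[-0.04,0.4,0],[-0.06,0.6,0],[-0.07,0.8,0]],"delta_rot":[[0,0,0],[0,0,0],[0,0,0],[0,0,0]]}'
```

```text
clock: 10.02
tcp_pos: [0.561, 0.1751, 0.0077]
orientation: [2.127, 2.305, 0.004]
contact_force: [5.5, -6.2, 0.8]
grip_width: 0.0515
gripper_force: 3.1
```

```bash
python3 -m pendant '{"translation":[[-0.01,0.2,0],[-0.02,0.4,0],[-0.04,0.6,0],[-0.06,0.8,0],[-0.07,1.0,0],[-0.09,1.2,0],[-0.1,1.4,0],[-0.12,1.6,0]],"delta_rot":[[0,0,0],[0,0,0],[0,0,0],[0,0,0],[0,0,0],[0,0,0],[0,0,0],[0,0,0]]}'
```

```text
clock: 11.02
tcp_pos: [0.5578, 0.215, 0.0076]
orientation: [2.127, 2.305, 0.003]
contact_force: [5.0, -5.3, 1.0]
grip_width: 0.0514
gripper_force: 3.2
```

```bash
python3 -m pendant '{"translation":[[-0.01,0.1,0],[-0.02,0.2,0],[-0.03,0.3,0],[-0.03,0.4,0],[-0.04,0.5,0]],"delta_rot":[[0,0,0],[0,0,0],[0,0,0],[0,0,0],[0,0,0]]}'
```

```text
clock: 11.65
tcp_pos: [0.5568, 0.2274, 0.0076]
orientation: [2.127, 2.306, 0.003]
contact_force: [4.3, -5.8, 2.1]
grip_width: 0.0512
gripper_force: 3.3
```

```bash
python3 -m pendant '{"translation":[[-0.01,0.08,0],[-0.01,0.16,0],[-0.02,0.24,0],[-0.03,0.32,0],[-0.03,0.4,0]],"delta_rot":[[0,0,0],[0,0,0],[0,0,0],[0,0,0],[0,0,0]]}'
```

```text
clock: 12.28
tcp_pos: [0.5559, 0.2373, 0.0076]
orientation: [2.127, 2.306, 0.003]
contact_force: [4.6, -6.4, 2.7]
grip_width: 0.0513
gripper_force: 3.3
```

```bash
python3 -m pendant '{"translation":[[-0.01,0.08,0],[-0.01,0.16,0],[-0.02,0.24,0],[-0.03,0.32,0]],"delta_rot":[[0,0,0],[0,0,0],[0,0,0],[0,0,0]]}'
```

```text
clock: 12.78
tcp_pos: [0.5546, 0.2455, 0.0075]
orientation: [2.127, 2.307, 0.002]
contact_force: [3.8, -5.3, 1.7]
grip_width: 0.0515
gripper_force: 3.1
```

Nose at about x = 140 mm now; feeling forward.

```bash
python3 -m pendant '{"translation":[[-0.01,0.08,0],[-0.01,0.16,0],[-0.02,0.24,0]],"delta_rot":[[0,0,0],[0,0,0],[0,0,0]]}';python3 -m pendant '{"translation":[[-0.01,0.08,0],[-0.01,0.16,0],[-0.02,0.24,0]],"delta_rot":[[0,0,0],[0,0,0],[0,0,0]]}'
```

```text
clock: 13.15
tcp_pos: [0.554, 0.2514, 0.0075]
orientation: [2.127, 2.307, 0.001]
contact_force: [2.9, -5.6, 3.5]
grip_width: 0.051
gripper_force: 3.1
clock: 13.52
tcp_pos: [0.5534, 0.2574, 0.0075]
orientation: [2.128, 2.307, 0.001]
contact_force: [3.1, -6.6, 3.7]
grip_width: 0.0512
gripper_force: 3.2
```

```bash
python3 -m pendant '{"translation":[[-0.01,0.08,0],[-0.01,0.16,0],[-0.02,0.24,0]],"delta_rot":[[0,0,0],[0,0,0],[0,0,0]]}';python3 -m pendant '{"translation":[[-0.01,0.08,0],[-0.01,0.16,0],[-0.02,0.24,0]],"delta_rot":[[0,0,0],[0,0,0],[0,0,0]]}'
```

```text
clock: 13.9
tcp_pos: [0.5528, 0.2633, 0.0075]
orientation: [2.128, 2.307, 0.001]
contact_force: [3.0, -7.0, 3.9]
grip_width: 0.0511
gripper_force: 3.2
clock: 14.28
tcp_pos: [0.5522, 0.2693, 0.0075]
orientation: [2.128, 2.307, 0.0]
contact_force: [1.6, -7.2, 3.9]
grip_width: 0.0512
gripper_force: 3.2
```

```bash
python3 -m pendant '{"translation":[[-0.01,0.08,0],[-0.01,0.16,0],[-0.02,0.24,0]],"delta_rot":[[0,0,0],[0,0,0],[0,0,0]]}'
```

```text
clock: 14.65
tcp_pos: [0.5519, 0.2727, 0.0075]
orientation: [2.128, 2.305, -0.003]
contact_force: [2.0, -14.0, 6.7]
grip_width: 0.0511
gripper_force: 7.2
```

```bash
python3 -m pendant '{"translation":[[0,0.08,0],[0,0.16,0],[0,0.16,0]],"delta_rot":[[0,0,0],[0,0,0],[0,0,0]]}'
```

```text
clock: 15.02
tcp_pos: [0.5519, 0.2727, 0.0074]
orientation: [2.129, 2.301, -0.009]
contact_force: [0.3, -19.5, 9.7]
grip_width: 0.0514
gripper_force: 9.7
```

```bash
python3 -m pendant '{"translation":[[0,-0.4,0],[0.05,-1,0],[0.05,-1,0],[0.05,-1,2],[0.05,-1,4],[1,-2,5],[2,-3,5],[3,-4,5],[4,-5.4,5],[4.6,-5.4,5],[4.6,-5.4,5],[4.6,-5.4,5]],"delta_rot":[[0,0,0],[0,0,0],[0,0,0],[0,0,0],[0,0,0],[0,0,0],[0,0,0],[0,0,0],[0,0,0],[0,0,0],[0,0,0],[0,0,0]]}'; python3 - <<'E'
from h import *
im,d=grab_frame("scene");im2,d2=grab_frame("top")
q=proj("scene",[[.57,.22,.03]])[0].astype(int);print(q)
a=cv2.resize(im[q[1]-45:q[1]+40,q[0]-70:q[0]+70,::-1],None,fx=4,fy=4,interpolation=2)
b=cv2.resize(im2[105:175,205:345,::-1],None,fx=4,fy=4,interpolation=2)
b=cv2.resize(im2[100:170,205:345,::-1],None,fx=4,fy=4,interpolation=2)
v=np.vstack([a[:320],b]);print(v.shape);cv2.imwrite("pics/m4.png",v)
P=cloud("top",d2);print(rect(P,.026,.041,(.49,.605,.2,.31)))
o=get_obs();print(o["tcp_pos"])
H=np.array([.619,.233]);ps=.085
ux=np.array([-np.sin(ps),np.cos(ps)]);uy=np.array([-ux[1],ux[0]])
for k in [1.6,1.4,1.2,1.0,.8,.6,.4,.2,.1,0,-.05,-.1]:
    for e in ([.02,0] if k==1.6 else [0]):
        dd=.0015+.011*abs(np.cos(k))+.0145*abs(np.sin(k))+e
        b=.105*np.array([-np.sin(k),np.cos(k)])+dd*np.array([-np.cos(k),-np.sin(k)])
        w=H+b[0]*ux+b[1]*uy;print(k,w.round(4),((w-o["tcp_pos"][:2])/.025).round(2))
E
```

```text
clock: 16.52
tcp_pos: [0.6644, 0.148, 0.1309]
orientation: [-2.125, -2.312, 0.0]
contact_force: [0.0, 0.2, -0.7]
grip_width: 0.0514
gripper_force: 0.0
[308 173]
(600, 560, 3)
None
[0.66430344 0.14788923 0.13112194]
1.6 [0.667  0.1328] [ 0.11 -0.6 ]
1.6 [0.6472 0.1305] [-0.69 -0.69]
1.4 [0.6276 0.1269] [-1.47 -0.84]
1.2 [0.6076 0.1269] [-2.27 -0.84]
1.0 [0.5873 0.131 ] [-3.08 -0.68]
0.8 [0.5676 0.1393] [-3.87 -0.34]
0.6 [0.5496 0.152 ] [-4.59  0.17]
0.4 [0.5342 0.1688] [-5.21  0.83]
0.2 [0.5225 0.1889] [-5.67  1.64]
0.1 [0.5183 0.2   ] [-5.84  2.09]
0 [0.5154 0.2116] [-5.95  2.55]
-0.05 [0.5145 0.2161] [-5.99  2.73]
-0.1 [0.5138 0.2207] [-6.02  2.91]
```

View pics/m4.png

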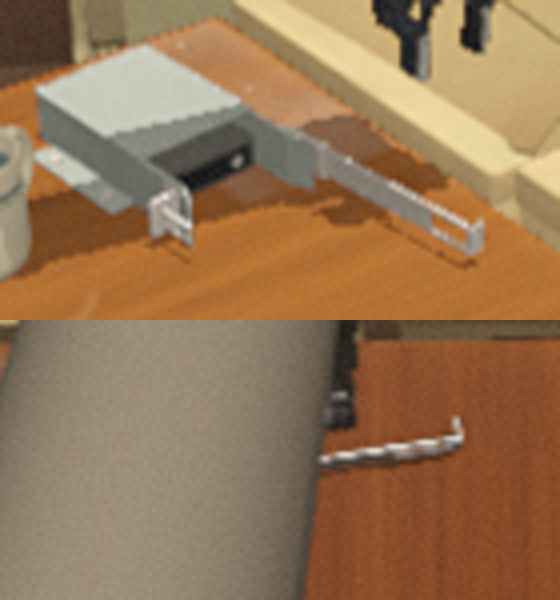

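The drive is home, with its tail panel well inside the mouth (about (215,160) in the upper crop). The hasp is still open. Next I'll shut the fingers and lower them outside the strap.

```bash
python3 -m pendant '{"translation":[[0.2,-0.6,0],[0.2,-0.6,0],[0.2,-0.6,0],[0.2,-0.6,-1],[0.2,-0.6,-2],[0.2,-0.6,-3],[0.2,-0.6,-4],[0.2,-0.6,-4.4],[0.2,-0.6,-4.4]],"delta_rot":[[0,0,0],[0,0,0],[0,0,0],[0,0,0],[0,0,0],[0,0,0],[0,0,0],[0,0,0],[0,0,0]]}' 0
```

```text
clock: 17.75
tcp_pos: [0.6699, 0.1317, 0.0209]
orientation: [-2.127, -2.311, 0.001]
contact_force: [0.9, -0.4, 0.3]
grip_width: -0.0001
gripper_force: 0.0
```

```bash
python3 -m pendant '{"translation":[[-0.5,0,0],[-0.9,0,0],[-1.3,-0.1,0],[-1.7,-0.2,0],[-2.1,-0.2,0],[-2.5,-0.2,0],[-2.9,-0.1,0],[-3.3,0,0],[-3.7,0.15,0],[-4.1,0.3,0],[-4.5,0.55,0],[-4.8,0.8,0]],"delta_rot":[[0,0,0],[0,0,0],[0,0,0],[0,0,0],[0,0,0],[0,0,0],[0,0,0],[0,0,0],[0,0,0],[0,0,0],[0,0,0],[0,0,0]]}'; python3 -m pendant '{"translation":[[-0.35,0.3,0],[-0.6,0.65,0],[-0.85,1.0,0],[-1.05,1.45,0],[-1.1,1.5,0]],"delta_rot":[[0,0,0],[0,0,0],[0,0,0],[0,0,0],[0,0,0]]}'; python3 - <<'E'
from h import *
im,d=grab_frame("scene");q=proj("scene",[[.57,.22,.03]])[0].astype(int)
cv2.imwrite("pics/s5.png",cv2.resize(im[q[1]-45:q[1]+40,q[0]-70:q[0]+70,::-1],None,fx=4,fy=4,interpolation=2))
E
```

```text
clock: 19.25
tcp_pos: [0.5495, 0.1521, 0.0213]
orientation: [-2.128, -2.311, 0.0]
contact_force: [0.2, 0.6, 0.1]
grip_width: -0.0
gripper_force: 0.3
clock: 19.88
tcp_pos: [0.5222, 0.1906, 0.0212]
orientation: [-2.125, -2.313, -0.0]
contact_force: [-0.2, -0.7, 0.3]
grip_width: 0.0001
gripper_force: 0.0
```

View pics/s5.png

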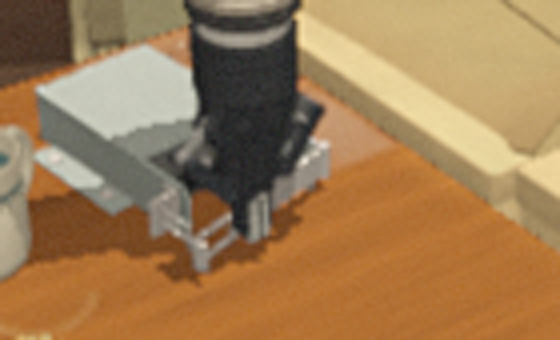

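The strap tip at (205,255) is closing toward the staple at (170,210), with the finger at (258,215) pushing it. I'll finish the swing slowly.

```bash
python3 -m pendant '{"translation":[[-0.08,0.2,0],[-0.15,0.4,0],[-0.2,0.6,0],[-0.25,0.75,0],[-0.28,0.9,0],[-0.28,0.9,0]],"delta_rot":[[0,0,0],[0,0,0],[0,0,0],[0,0,0],[0,0,0],[0,0,0]]}'; python3 -m pendant '{"translation":[[0,0.1,0],[0,0.2,0],[0,0.25,0]],"delta_rot":[[0,0,0],[0,0,0],[0,0,0]]}'
```

```text
clock: 20.68
tcp_pos: [0.5156, 0.2118, 0.0212]
orientation: [-2.128, -2.311, 0.0]
contact_force: [0.8, 0.7, -1.0]
grip_width: 0.0002
gripper_force: 0.0
clock: 21.05
tcp_pos: [0.5155, 0.2123, 0.0212]
orientation: [2.13, 2.305, -0.008]
contact_force: [0.0, -14.5, 5.3]
grip_width: -0.0001
gripper_force: 7.5
```

```bash
python3 -m pendant '{"translation":[[0,-0.3,0],[0,-1.2,0],[0,-2,0],[0,-2.5,1],[0,-3,3],[0,-4,5],[0,-5,6],[0,-6,6],[0,-7,6],[0,-7,6],[0,-7,6]],"delta_rot":[[0,0,0],[0,0,0],[0,0,0],[0,0,0],[0,0,0],[0,0,0],[0,0,0],[0,0,0],[0,0,0],[0,0,0],[0,0,0]]}'; python3 - <<'E'
from h import *
im,d=grab_frame("scene");im2,d2=grab_frame("top");q=proj("scene",[[.57,.22,.03]])[0].astype(int)
a=cv2.resize(im[q[1]-40:q[1]+35,q[0]-70:q[0]+70,::-1],None,fx=4,fy=4,interpolation=2)
b=cv2.resize(im2[135:210,155:295,::-1],None,fx=4,fy=4,interpolation=2)
cv2.imwrite("pics/f.png",np.vstack([a,b])[:600])
E
```

```text
clock: 22.42
tcp_pos: [0.5157, 0.0437, 0.1712]
orientation: [-2.127, -2.311, -0.001]
contact_force: [-0.1, 1.0, 0.1]
grip_width: -0.0002
gripper_force: 0.0
```

View pics/f.png

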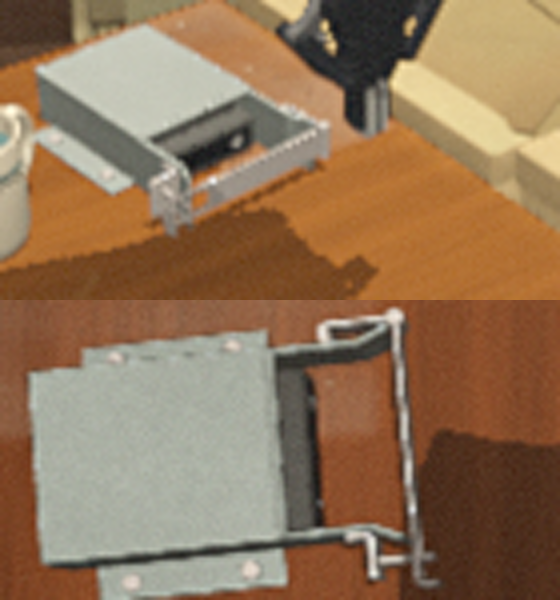

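```bash
python3 -c "from bench import *;print(hand_in())"
```

```text
the job is handed in; nothing more can be done
None
```

I pushed the drive gently under the roof until it met a firm stop at about 20 N on the wrist sensor. The hasp then swung shut over the staple until it stopped too, and I handed the job in at about 22 s; the result wasn't shown. I never touched the stapler, mug or tape roll.

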